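# Tip the polished stone out of its tub at the jeweller's bench

## Task

The stone in the blue tub has finished polishing: push the blue tub over the brass edge stop so that it falls onto its side on the cork ramp and its red stone rolls out into the tray below. Tip it over the stop rather than lifting it off, and leave the orange tub standing where it is.

Things in the scene. Friction and masses are not known exactly. Their poses are not given: they have to be found in the camera images.
- blue_tub: Open-topped blue plastic tub, loose, about 180 g, 60 (x) by 75 (y) by 105 mm tall (z), walls 4 mm. Origin: centre of its underside. It stands on the station's shelf, +x face parallel to the brass stop and 3 to 18 mm short of it. Pushed towards +x near its top it topples over the stop; past about 60 degrees it falls on alone; let go earlier it stays leaning on the stop.
- orange_tub: The same tub in orange, with a green stone in it, beside the blue one on the same shelf (either side; at least 55 mm free between the two). To be left standing.
- red_stone_center (a point): Polished red ball, 30 mm in diameter, about 40 g, loose on the floor of the blue tub; this point is its centre.
- station: Fixed wooden tipping station, 300 mm wide (y), z up; origin at bench height under the middle of the stop's near face. Along x, the way tubs tip: -85 to 0 mm shelf, 45 high; 0 to 10 brass stop, 55 high; to 125 cork ramp falling from 53 to 22; to 235 grey tray, floor at 6. Side and end walls from x 10 to 243, 65 high. Behind the shelf 50 mm or more is clear.
Mind the look-alikes: they are no part of the job. What is meant by the blue_tub is not turquoise or white, and is the larger of those in its own colour.

How it is judged:
On the way:
1. the blue tub is tipped at the stop (angle between blue_tub's own z axis and vertical above 0.9 rad and x of blue_tub in the frame of station below 0.05 m), for 0.02 s.
At the end, for the whole second after the job is handed in: Blue tub at rest on its side on the ramp (axis 80 to 126 deg from upright), its underside centre from 30 mm before to 90 mm beyond the stop; red stone out of it, in the tray; orange tub upright within 20 mm of its start (angle between blue_tub's own z axis and vertical between 1.4 and 2.2 rad and angle between the y axis of blue_tub and the z axis of station, either way round above 1.2 rad and x of blue_tub in the frame of station between -0.03 and 0.09 m and x of red_stone_center in the frame of station between 0.12 and 0.245 m and y of red_stone_center in the frame of station between -0.15 and 0.15 m and height (world z) of red_stone_center below 0.05 m and distance between red_stone_center and blue_tub above 0.11 m and linear speed of blue_tub below 0.03 m/s and angle between orange_tub's own z axis and vertical below 0.15 rad and distance of orange_tub from where it was at the start of the episode below 0.02 m); the robot touches nothing.
It fails at once if the blue tub is lifted off (the centre of its underside more than 135 mm above the bench) (height (world z) of blue_tub above 0.135 m).
It fails at once if the orange tub is tipped (angle between orange_tub's own z axis and vertical above 0.35 rad).
It also fails if it takes over 32 s, if anything falls off the work surface, if the arm or the gripper's body presses on something with over 40 N, if the wrist force passes 120 N, or if a joint passes its speed limit or range.

## Robot

A 6-joint arm with a two-finger parallel gripper is mounted at the origin on the work surface. World frame = base frame: x ahead of the robot, y to its left, z up, the work surface at z = 0. Lengths are in m, angles in rad, forces in N, time in s.
With the tool pointing down it reaches from about 0.4 to 0.925 m from the base axis. Payload 3.4 kg.
Tool frame: the origin (TCP) lies at the very end of the fingers, on their centre line; the grasp point (between the pads) lies 19 mm behind it; z points along the fingers, y is the line along which they close (so a half turn about z gives the same grasp; the last joint's range is limited). The gripper opens to 85 mm and grips with 20 to 120 N. Pads are 22 mm wide; open, the fingers measure 114 mm over their backs; the gripper's body (76 mm by 85 mm) begins 54 mm behind the grasp point. The pads swing forward as they close: fully open they stand 13 mm farther back than shut.
Start: joints at [1.089, 0.307, 1.506, -0, 1.328, -0.073], TCP at [0.228, 0.528, 0.204] pointing down, gripper open.
Joint ranges: [-3.12, 3.12], [-1.05, 2.28], [0.14, 2.33], [-1.42, 4.57], [0.1, 2.73], [-2.68, 2.68]. Speed limits (rad/s): [2.57, 2.57, 3.14, 3.14, 3.14, 3.14].

## Interface

Orientations are given as a unit quaternion [w, x, y, z].
In Python, from bench import sense, get_image, finish_job gives the robot as it stands. The module is installed in compiled form; this text tells all that it offers.
- The arm moves only by the tool servo_tool, never from a script. Its argument "moves" is a list of rows, each an object of numbers: "dx", "dy", "dz": the shift along the tool's x, y, z each as a share of 100 cm, from -1 to 1; "ax", "ay", "az": the turn, a rotation vector about the tool's x, y, z each as a share of pi rad, from -1 to 1; "fingers": the gripper's target within -1 to 1 (shut at 1, half-way at 0, fully open at -1). A call has exactly 10 rows; each row shifts and turns the commanded pose from where the row before left it, along the tool's axes as they then stand; what a row does not reach is not made up. A row lasts 1/8 s, in which the tool goes at most 62.5 mm and 10.7 degrees, less where a joint would pass 70% of its speed; a pose out of reach is approached as far as the arm can. A call with a number of a shift or a turn outside -1 to 1 is refused whole. A call with a gripper value outside its range is refused whole. The fingers move at their own pace and stop on an object; the grip force is fixed at half the most. Time passes only in rows, so rows that do not move let the fingers close, or fill a call up. It gives the time, the measured TCP pose, the force, the opening and the grip force at its end, in the units of the state.
- sense(): the state, without advancing time (a new reading comes with each control period).
- get_image(name): name is "scene" or "top" or "wrist"; returns a dict with "frame" (420x560x3 uint8, red, green, blue), "fx", "fy", "cx", "cy" (pixels), "pose" (4x4, takes a point from camera to world coordinates). Camera axes: x right, y up, looking along -z (the intrinsics and any distortion apply to the point x, -y, -z); pixel columns grow to the right and rows downward; lengths in m; the calibration is good to about 2 mm. A picture is of the moment at which its call begins. There is no depth.
- finish_job(): hands the job in; it is judged then, once.
The state is a dict: "time_s": time; "joint_positions": joint angles; "dq": joint speeds; "tau": joint torques, N m; "tcp_pos": TCP position; "tcp_rot": TCP orientation; "contact_force": force on the tool from outside, world axes, zero at the start; "torque": the same for the moment, N m; "grip_width": opening from 0.0 (shut) to 1.0 (fully open); "grip_force": force on a finger pad.
Only numpy, scipy, OpenCV 4.12 (cv2) and the standard library are available. Lean on these libraries where they do the work, as an engineer would, in place of code of your own. Each camera call takes 0.05 s, during which the arm holds its last target. There are 200 camera calls.

## Working session

There is one attempt and no reset: what is moved stays moved. The work goes in short steps, Python scripts to look and compute and a tool call to move; the robot and the scene stay as the last step left them, time stands still between calls to the robot, and variables do not carry over. Pictures are saved under pics/ and viewed, at most 10 in all, crops included, and the job is handed in when it is done.

Besides the shell and the picture viewer there is one more tool, called after "Request:" by a JSON object that holds its "method" and its "body", one argument or row to a line. servo_tool: Moves the arm, as the interface text tells. Shift numbers are shares of 100 cm and turn numbers shares of pi rad, none past 1 either way. Its arguments: {"type":"object","properties":{"moves":{"type":"array","items":{"type":"object","properties":{"dx":{"type":"number","minimum":-1,"maximum":1},"dy":{"type":"number","minimum":-1,"maximum":1},"dz":{"type":"number","minimum":-1,"maximum":1},"ax":{"type":"number","minimum":-1,"maximum":1},"ay":{"type":"number","minimum":-1,"maximum":1},"az":{"type":"number","minimum":-1,"maximum":1},"fingers":{"type":"number"}}}}},"required":["moves"]}

```bash
mkdir -p pics
cat > h.py <<'E'
import numpy as np, cv2
from bench import sense, get_image
def grab(n,f):
    im=get_image(n); cv2.imwrite(f,cv2.cvtColor(im["frame"],cv2.COLOR_RGB2BGR)); return im
def ray(im,u,v):
    P=np.array(im["pose"]); d=np.array([(u-im["cx"])/im["fx"],-(v-im["cy"])/im["fy"],-1.]); return P[:3,3],P[:3,:3]@d
def onz(im,u,v,z):
    o,d=ray(im,u,v); return o+d*(z-o[2])/d[2]
E
python3 - <<'E'
from h import *
a=grab("scene","pics/s.png");b=grab("top","pics/t.png")
import pickle;pickle.dump((a,b),open("im.pkl","wb"))
for i in (a,b): print({k:i[k] for k in i if k!="frame"})
s=sense();print(s["tcp_pos"],s["tcp_rot"],s["time_s"])
E
```

```text
{'fx': 471.93557470976515, 'fy': 471.93557470976515, 'cx': 272.79628028663495, 'cy': 214.9719647437443, 'pose': array([[-7.34183654e-01, -4.60925631e-01,  4.98519734e-01,
         8.84730310e-01],
       [ 6.78950910e-01, -4.98589957e-01,  5.38919026e-01,
         2.92618378e-01],
       [ 1.55340606e-04,  7.34135967e-01,  6.79002473e-01,
         5.97179238e-01],
       [ 0.00000000e+00,  0.00000000e+00,  0.00000000e+00,
         1.00000000e+00]])}
{'fx': 483.4945866736564, 'fy': 483.4945866736564, 'cx': 286.8288544958336, 'cy': 207.11204338951748, 'pose': array([[-0.00400339,  0.99114072, -0.13275558,  0.41722156],
       [-0.99985712, -0.00614767, -0.01574609, -0.13126468],
       [-0.01642273,  0.13267357,  0.99102372,  0.78243457],
       [ 0.        ,  0.        ,  0.        ,  1.        ]])}
[0.22773472 0.52721437 0.20286942] [-2.65755366e-04  2.02499620e-01  9.79281888e-01 -9.04375654e-04] 0.1
```

View pics/s.png

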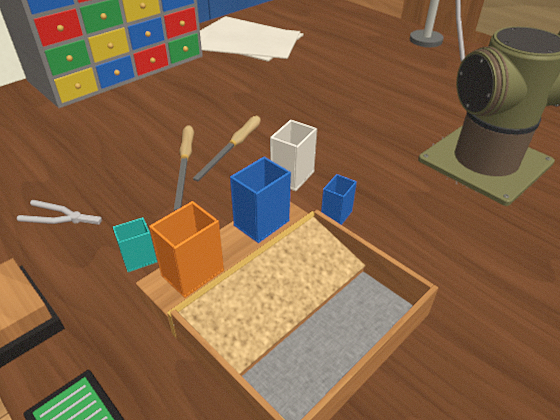

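View pics/t.png

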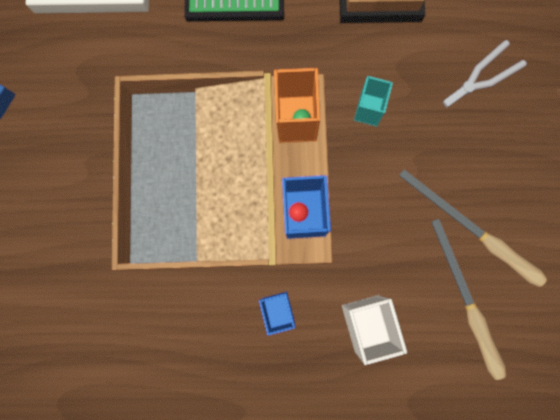

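Candidates: large blue tub with red stone (scene 262,200; top 306,207), small blue tub (340,198; 277,313), turquoise (135,245; 373,101), white (293,155; 375,330), orange (188,250; 297,105). I choose the large blue tub. The stop shows as the line in the top view at column ~270, and the tipping direction is image left, which is world +y.

Run:
```python
from h import *
import pickle
a,b=pickle.load(open("im.pkl","rb"))
f=b["frame"];hsv=cv2.cvtColor(f,cv2.COLOR_RGB2HSV)
def rect(lo,hi,z,n):
    m=cv2.inRange(hsv,lo,hi);cs,_=cv2.findContours(m,0,2)
    for c in cs:
        if cv2.contourArea(c)>300:
            r=cv2.minAreaRect(c);print(n,np.round(r[0]),np.round(r[1]))
            for p in cv2.boxPoints(r): print("  ",p.round(),onz(b,*p,z).round(4))
rect((100,120,50),(125,255,255),.15,"blue")
rect((5,180,90),(16,255,255),.15,"or")
for n,u,v,z in [("stop near top",274,75,.055),("stop near bot",275,264,.055),("shelf edge",323,76,.045),("shelf edge bot",331,263,.045),("endwall",115,268,.065),("endwall",118,76,.065),("white",375,330,.08),("smallblue",277,313,.05)]: print(n,onz(b,u,v,z).round(4))
cr=np.hstack([cv2.resize(f[50:280,240:430],(380,460)),cv2.resize(a["frame"][100:310,110:370],(416,336)).repeat(1,0)[:336].copy() if 0 else cv2.copyMakeBorder(cv2.resize(a["frame"][100:310,110:370],(416,336)),0,124,0,0,0)])
cv2.imwrite("pics/c.png",cv2.cvtColor(cr,cv2.COLOR_RGB2BGR))
```

```text
blue [277. 313.] [37. 29.]
   [258. 299.] [ 0.3829 -0.0842  0.15  ]
   [286. 292.] [ 0.3916 -0.12    0.15  ]
   [295. 328.] [ 0.3465 -0.1313  0.15  ]
   [267. 335.] [ 0.3379 -0.0958  0.15  ]
blue [306. 206.] [59. 44.]
   [282. 178.] [ 0.5408 -0.1153  0.15  ]
   [326. 175.] [ 0.5441 -0.1738  0.15  ]
   [330. 235.] [ 0.4653 -0.1775  0.15  ]
   [286. 237.] [ 0.462  -0.1199  0.15  ]
or [298. 131.] [20. 40.]
   [278. 122.] [ 0.6187 -0.1094  0.15  ]
   [318. 120.] [ 0.6203 -0.1638  0.15  ]
   [319. 140.] [ 0.593  -0.1644  0.15  ]
   [278. 141.] [ 0.5914 -0.1103  0.15  ]
or [296.  94.] [46. 39.]
   [277.  71.] [ 0.6904 -0.1085  0.15  ]
   [316.  71.] [ 0.6899 -0.1619  0.15  ]
   [316. 117.] [ 0.6246 -0.1612  0.15  ]
   [277. 117.] [ 0.6251 -0.1084  0.15  ]
stop near top [ 0.7249 -0.1003  0.055 ]
stop near bot [ 0.429  -0.1017  0.055 ]
shelf edge [ 0.7266 -0.1781  0.045 ]
shelf edge bot [ 0.4303 -0.1861  0.045 ]
endwall [0.4239 0.135  0.065 ]
endwall [0.7217 0.1432 0.065 ]
white [ 0.3353 -0.2441  0.08  ]
smallblue [ 0.3567 -0.1044  0.05  ]
```

View pics/c.png

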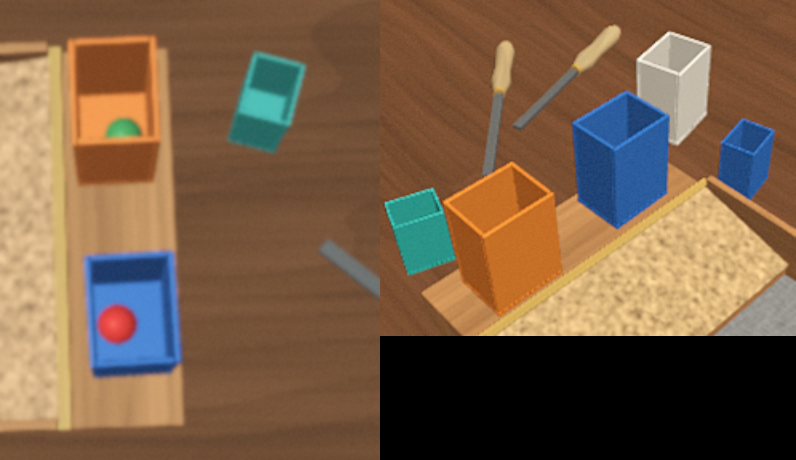

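The crop confirms the choice: the large blue tub holding the red stone, spanning x 0.464–0.542 with its rear face at y ≈ -0.176. The stop is at y ≈ -0.101.
First I turn the tool, lift it and half-close the fingers.

Request:
{"method": "servo_tool", "body": {
  "moves": [
    {"az": 0.053,"dz": -0.014,"fingers": 0},
    {"az": 0.053,"dz": -0.014,"fingers": 0},
    {"az": 0.053,"dz": -0.014,"fingers": 0},
    {"az": 0.053,"dz": -0.014,"fingers": 0},
    {"az": 0.053,"dz": -0.014,"fingers": 0},
    {"az": 0.053,"dz": -0.014,"fingers": 0},
    {"az": 0.052,"dz": -0.014,"fingers": 0},
    {"dy": 0.05,"fingers": 0},
    {"dy": 0.05,"fingers": 0},
    {"dy": 0.05,"fingers": 0}
  ]
}}

```text
invalid input
```

Request:
{"method": "servo_tool", "body": {
  "moves": [
    {"dx": 0,"dy": 0,"dz": -0.014,"ax": 0,"ay": 0,"az": 0.053,"fingers": 0.0},
    {"dx": 0,"dy": 0,"dz": -0.014,"ax": 0,"ay": 0,"az": 0.053,"fingers": 0.0},
    {"dx": 0,"dy": 0,"dz": -0.014,"ax": 0,"ay": 0,"az": 0.053,"fingers": 0.0},
    {"dx": 0,"dy": 0,"dz": -0.014,"ax": 0,"ay": 0,"az": 0.053,"fingers": 0.0},
    {"dx": 0,"dy": 0,"dz": -0.014,"ax": 0,"ay": 0,"az": 0.053,"fingers": 0.0},
    {"dx": 0,"dy": 0,"dz": -0.014,"ax": 0,"ay": 0,"az": 0.053,"fingers": 0.0},
    {"dx": 0,"dy": 0,"dz": -0.014,"ax": 0,"ay": 0,"az": 0.052,"fingers": 0.0},
    {"dx": 0,"dy": 0.05,"dz": 0,"ax": 0,"ay": 0,"az": 0,"fingers": 0.0},
    {"dx": 0,"dy": 0.05,"dz": 0,"ax": 0,"ay": 0,"az": 0,"fingers": 0.0},
    {"dx": 0,"dy": 0.05,"dz": 0,"ax": 0,"ay": 0,"az": 0,"fingers": 0.0}
  ]
}}

```text
time_s: 1.35
tcp_pos: [0.3791, 0.5277, 0.3013]
tcp_rot: [-0.0, 0.707, 0.708, -0.0]
contact_force: [-0.3, 1.1, 0.4]
grip_width: 0.494
grip_force: 0.0
```

Request:
{"method": "servo_tool", "body": {
  "moves": [
    {"dx": -0.055,"dy": 0.012,"dz": 0,"ax": 0,"ay": 0,"az": 0,"fingers": 0.0},
    {"dx": -0.055,"dy": 0.012,"dz": 0,"ax": 0,"ay": 0,"az": 0,"fingers": 0.0},
    {"dx": -0.055,"dy": 0.012,"dz": 0,"ax": 0,"ay": 0,"az": 0,"fingers": 0.0},
    {"dx": -0.055,"dy": 0.012,"dz": 0,"ax": 0,"ay": 0,"az": 0,"fingers": 0.0},
    {"dx": -0.055,"dy": 0.012,"dz": 0,"ax": 0,"ay": 0,"az": 0,"fingers": 0.0},
    {"dx": -0.055,"dy": 0.012,"dz": 0,"ax": 0,"ay": 0,"az": 0,"fingers": 0.0},
    {"dx": -0.055,"dy": 0.012,"dz": 0,"ax": 0,"ay": 0,"az": 0,"fingers": 0.0},
    {"dx": -0.055,"dy": 0.012,"dz": 0,"ax": 0,"ay": 0,"az": 0,"fingers": 0.0},
    {"dx": -0.055,"dy": 0.012,"dz": 0,"ax": 0,"ay": 0,"az": 0,"fingers": 0.0},
    {"dx": -0.055,"dy": 0.012,"dz": 0,"ax": 0,"ay": 0,"az": 0,"fingers": 0.0}
  ]
}}

```text
time_s: 2.6
tcp_pos: [0.4982, -0.0237, 0.3014]
tcp_rot: [-0.0, 0.707, 0.707, -0.0]
contact_force: [0.0, 0.1, -0.0]
grip_width: 0.496
grip_force: 0.0
```

Request:
{"method": "servo_tool", "body": {
  "moves": [
    {"dx": -0.05,"dy": 0,"dz": 0,"ax": 0,"ay": 0,"az": 0,"fingers": 0.0},
    {"dx": -0.05,"dy": 0,"dz": 0,"ax": 0,"ay": 0,"az": 0,"fingers": 0.0},
    {"dx": -0.05,"dy": 0,"dz": 0,"ax": 0,"ay": 0,"az": 0,"fingers": 0.0},
    {"dx": -0.05,"dy": 0,"dz": 0,"ax": 0,"ay": 0,"az": 0,"fingers": 0.0},
    {"dx": -0.025,"dy": 0,"dz": 0,"ax": 0,"ay": 0,"az": 0,"fingers": 0.0},
    {"dx": 0,"dy": 0,"dz": 0.05,"ax": 0,"ay": 0,"az": 0,"fingers": 0.0},
    {"dx": 0,"dy": 0,"dz": 0.05,"ax": 0,"ay": 0,"az": 0,"fingers": 0.0},
    {"dx": 0,"dy": 0,"dz": 0,"ax": 0,"ay": 0,"az": 0,"fingers": 0.0},
    {"dx": 0,"dy": 0,"dz": 0,"ax": 0,"ay": 0,"az": 0,"fingers": 0.0},
    {"dx": 0,"dy": 0,"dz": 0,"ax": 0,"ay": 0,"az": 0,"fingers": 0.0}
  ]
}}

```text
time_s: 3.85
tcp_pos: [0.5003, -0.2479, 0.2043]
tcp_rot: [0.002, 0.707, 0.707, 0.001]
contact_force: [0.6, 0.1, -0.3]
grip_width: 0.498
grip_force: 0.0
```

Run:
```python
from h import *
w=grab("wrist","pics/w.png");t=grab("top","pics/t2.png");s=grab("scene","pics/s2.png")
cv2.imwrite("pics/m.png",cv2.resize(np.hstack([cv2.imread("pics/w.png"),cv2.imread("pics/s2.png")]),(800,300)))
print(sense()["tcp_pos"])
```

```text
[ 0.4995734  -0.24744128  0.20348671]
```

View pics/m.png

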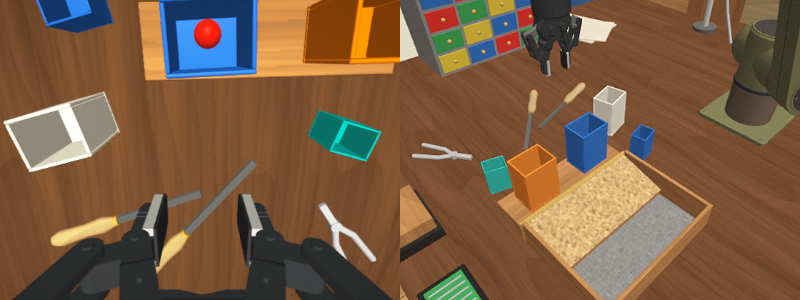

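The wrist view shows the gripper (centre at column ~203) lined up behind the blue tub (centre ~209). The other cups are clear of it. Next I go down to push height and approach.

Request:
{"method": "servo_tool", "body": {
  "moves": [
    {"dx": 0,"dy": 0.003,"dz": 0.035,"ax": 0,"ay": 0,"az": 0,"fingers": 0.0},
    {"dx": 0,"dy": 0,"dz": 0.033,"ax": 0,"ay": 0,"az": 0,"fingers": 0.0},
    {"dx": 0.02,"dy": 0,"dz": 0,"ax": 0,"ay": 0,"az": 0,"fingers": 0.0},
    {"dx": 0.02,"dy": 0,"dz": 0,"ax": 0,"ay": 0,"az": 0,"fingers": 0.0},
    {"dx": 0.01,"dy": 0,"dz": 0,"ax": 0,"ay": 0,"az": 0,"fingers": 0.0},
    {"dx": 0.005,"dy": 0,"dz": 0,"ax": 0,"ay": 0,"az": 0,"fingers": 0.0},
    {"dx": 0.005,"dy": 0,"dz": 0,"ax": 0,"ay": 0,"az": 0,"fingers": 0.0},
    {"dx": 0.005,"dy": 0,"dz": 0,"ax": 0,"ay": 0,"az": 0,"fingers": 0.0},
    {"dx": 0.005,"dy": 0,"dz": 0,"ax": 0,"ay": 0,"az": 0,"fingers": 0.0},
    {"dx": 0.005,"dy": 0,"dz": 0,"ax": 0,"ay": 0,"az": 0,"fingers": 0.0}
  ]
}}

```text
time_s: 5.25
tcp_pos: [0.5014, -0.1719, 0.1336]
tcp_rot: [-0.0, 0.707, 0.707, -0.0]
contact_force: [-0.5, 0.1, -0.4]
grip_width: 0.495
grip_force: 0.0
```

Request:
{"method": "servo_tool", "body": {
  "moves": [
    {"dx": 0.008,"dy": 0,"dz": 0,"ax": 0,"ay": 0,"az": 0,"fingers": 0.0},
    {"dx": 0.008,"dy": 0,"dz": 0,"ax": 0,"ay": 0,"az": 0,"fingers": 0.0},
    {"dx": 0.008,"dy": 0,"dz": 0,"ax": 0,"ay": 0,"az": 0,"fingers": 0.0},
    {"dx": 0.008,"dy": 0,"dz": 0,"ax": 0,"ay": 0,"az": 0,"fingers": 0.0},
    {"dx": 0.008,"dy": 0,"dz": 0,"ax": 0,"ay": 0,"az": 0,"fingers": 0.0},
    {"dx": 0,"dy": 0,"dz": 0,"ax": 0,"ay": 0,"az": 0,"fingers": 0.0},
    {"dx": 0,"dy": 0,"dz": 0,"ax": 0,"ay": 0,"az": 0,"fingers": 0.0},
    {"dx": 0,"dy": 0,"dz": 0,"ax": 0,"ay": 0,"az": 0,"fingers": 0.0},
    {"dx": 0,"dy": 0,"dz": 0,"ax": 0,"ay": 0,"az": 0,"fingers": 0.0},
    {"dx": 0,"dy": 0,"dz": 0,"ax": 0,"ay": 0,"az": 0,"fingers": 0.0}
  ]
}}

```text
time_s: 6.5
tcp_pos: [0.5015, -0.1321, 0.1337]
tcp_rot: [-0.0, 0.707, 0.707, -0.0]
contact_force: [1.3, -0.7, -0.3]
grip_width: 0.5
grip_force: 0.0
```

Run:
```python
from h import *
t=grab("top","pics/t2.png");s=grab("scene","pics/s2.png")
cv2.imwrite("pics/m2.png",cv2.resize(np.hstack([cv2.imread("pics/t2.png"),cv2.imread("pics/s2.png")]),(800,300)))
```

```text
(no output)
```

View pics/m2.png

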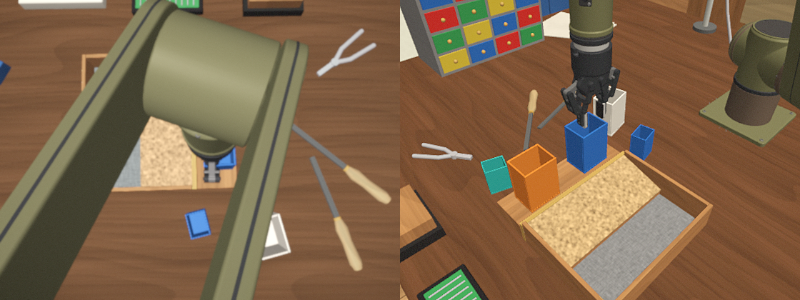

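Run:
```python
import cv2,numpy as np
from h import *
w=grab("wrist","pics/w2.png")
s=cv2.imread("pics/s2.png")[60:270,170:370]
t=cv2.imread("pics/w2.png")
cv2.imwrite("pics/m3.png",np.hstack([cv2.resize(s,(400,420)),cv2.resize(t,(400,300)).copy() if 0 else cv2.copyMakeBorder(cv2.resize(t,(400,300)),0,120,0,0,0)]))
```

```text
(no output)
```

View pics/m3.png

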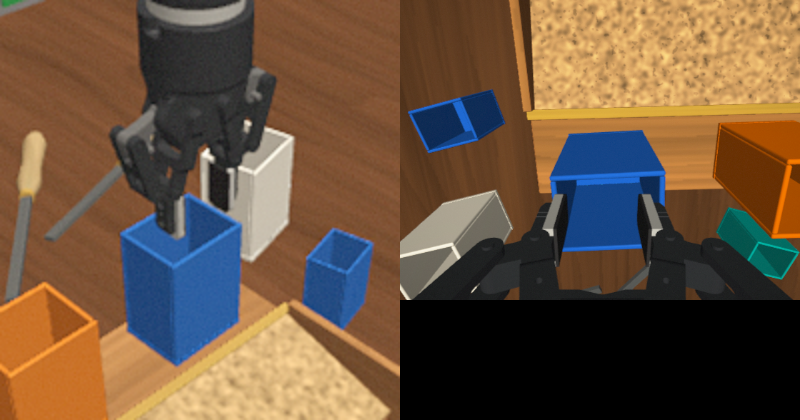

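Run:
```python
from h import *
print(sense()["tcp_pos"],sense()["contact_force"])
def proj(im,p):
    P=np.linalg.inv(im["pose"]); q=P[:3,:3]@np.array(p)+P[:3,3]
    return (im["cx"]-im["fx"]*q[0]/q[2], im["cy"]+im["fy"]*q[1]/q[2])
w=get_image("wrist");s=get_image("scene")
print("cam",w["pose"][:3,3].round(3),(-w["pose"][:3,2]).round(3))
for n,p in {"stopmid":(.5,-.101,.055),"rimF":(.503,-.116,.15),"rimB":(.503,-.176,.15),"tip":(.53,-.132,.134),"tip15":(.53,-.132,.15),"tip16":(.53,-.132,.16),"tipB16":(.47,-.132,.16)}.items():
    u,v=proj(w,p);us,vs=proj(s,p)
    print(n,"wristcrop",(400+u*400/560,v*300/420),"scenecrop",((us-170)*2,(vs-60)*2))
```

```text
[ 0.50143268 -0.13206329  0.13366866] [-0.30288812 -0.56175018  0.04415103]
cam [ 0.501 -0.046  0.305] [ 0.001 -0.327 -0.945]
stopmid wristcrop (np.float64(601.2748044009821), np.float64(121.24536674729517)) scenecrop (np.float64(224.0905393586902), np.float64(339.83112684973577))
rimF wristcrop (np.float64(605.5552348570974), np.float64(176.20791880853355)) scenecrop (np.float64(209.23888601382077), np.float64(242.0205255737747))
rimB wristcrop (np.float64(605.073207611998), np.float64(252.4638819515334)) scenecrop (np.float64(157.57204091713925), np.float64(207.13700031930904))
tip wristcrop (np.float64(642.5190427765799), np.float64(187.29534276673425)) scenecrop (np.float64(168.98738920487494), np.float64(263.8388734769708))
tip15 wristcrop (np.float64(646.0347631037732), np.float64(198.26088495367875)) scenecrop (np.float64(168.43003960422107), np.float64(247.5022218371853))
tip16 wristcrop (np.float64(648.5593211207596), np.float64(206.1349889387224)) scenecrop (np.float64(168.072942371748), np.float64(237.03523113404464))
tipB16 wristcrop (np.float64(553.0976791543399), np.float64(206.0469876706998)) scenecrop (np.float64(226.37288733274647), np.float64(204.37352268502457))
```

The fingers passed about 10 mm above the rim: half open, their tips stand well behind the TCP. The tub has not moved. I back off, shut the fingers and check the height.

Request:
{"method": "servo_tool", "body": {
  "moves": [
    {"dx": -0.02,"dy": 0.001,"dz": -0.01,"ax": 0,"ay": 0,"az": 0,"fingers": 0.0},
    {"dx": -0.03,"dy": 0,"dz": -0.01,"ax": 0,"ay": 0,"az": 0,"fingers": 0.0},
    {"dx": -0.035,"dy": 0,"dz": 0,"ax": 0,"ay": 0,"az": 0,"fingers": 0.0},
    {"dx": 0,"dy": 0,"dz": 0,"ax": 0,"ay": 0,"az": 0,"fingers": 1.0},
    {"dx": 0,"dy": 0,"dz": 0,"ax": 0,"ay": 0,"az": 0,"fingers": 1.0},
    {"dx": 0,"dy": 0,"dz": 0.01,"ax": 0,"ay": 0,"az": 0,"fingers": 1.0},
    {"dx": 0,"dy": 0,"dz": 0.01,"ax": 0,"ay": 0,"az": 0,"fingers": 1.0},
    {"dx": 0,"dy": 0,"dz": 0,"ax": 0,"ay": 0,"az": 0,"fingers": 1.0},
    {"dx": 0,"dy": 0,"dz": 0,"ax": 0,"ay": 0,"az": 0,"fingers": 1.0},
    {"dx": 0,"dy": 0,"dz": 0,"ax": 0,"ay": 0,"az": 0,"fingers": 1.0}
  ]
}}

```text
time_s: 8.0
tcp_pos: [0.5028, -0.217, 0.1339]
tcp_rot: [0.0, 0.707, 0.707, 0.0]
contact_force: [-0.6, 0.7, 0.2]
grip_width: -0.001
grip_force: 0.0
```

Run:
```python
from h import *
s=grab("scene","pics/s4.png");w=grab("wrist","pics/w4.png")
cv2.imwrite("pics/m4.png",np.hstack([cv2.resize(cv2.imread("pics/s4.png")[60:270,170:370],(400,420)),cv2.copyMakeBorder(cv2.resize(cv2.imread("pics/w4.png"),(400,300)),0,120,0,0,0)]))
P=np.linalg.inv(s["pose"]); p=sense()["tcp_pos"]; q=P[:3,:3]@p+P[:3,3]; print(p,(s["cx"]-s["fx"]*q[0]/q[2]-170)*2,(s["cy"]+s["fy"]*q[1]/q[2]-60)*2)
```

```text
[ 0.50278127 -0.21706177  0.13399928] 126.04853042910429 200.81508894381278
```

View pics/m4.png

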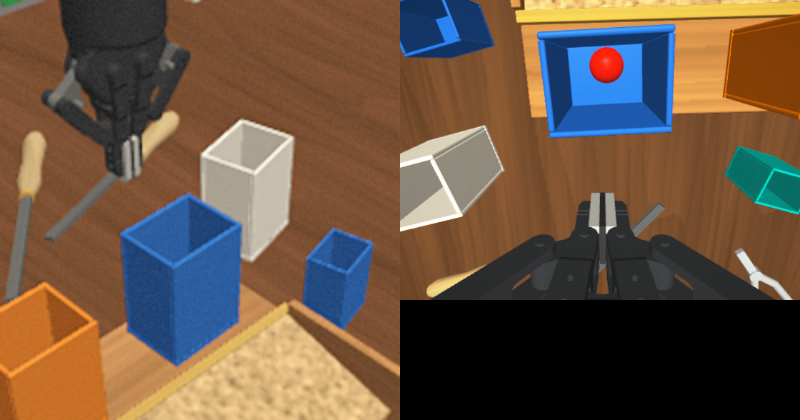

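The shut tip appears at (130,180) in the crop, where the TCP should project to (126,201). So the real finger end is about 20 mm above the stated TCP, and I go 34 mm lower before pushing.

Request:
{"method": "servo_tool", "body": {
  "moves": [
    {"dx": 0,"dy": 0,"dz": 0.017,"ax": 0,"ay": 0,"az": 0,"fingers": 1.0},
    {"dx": 0,"dy": 0,"dz": 0.017,"ax": 0,"ay": 0,"az": 0,"fingers": 1.0},
    {"dx": 0.01,"dy": 0,"dz": 0,"ax": 0,"ay": 0,"az": 0,"fingers": 1.0},
    {"dx": 0.01,"dy": 0,"dz": 0,"ax": 0,"ay": 0,"az": 0,"fingers": 1.0},
    {"dx": 0.006,"dy": 0,"dz": 0,"ax": 0,"ay": 0,"az": 0,"fingers": 1.0},
    {"dx": 0.006,"dy": 0,"dz": 0,"ax": 0,"ay": 0,"az": 0,"fingers": 1.0},
    {"dx": 0.006,"dy": 0,"dz": 0,"ax": 0,"ay": 0,"az": 0,"fingers": 1.0},
    {"dx": 0.006,"dy": 0,"dz": 0,"ax": 0,"ay": 0,"az": 0,"fingers": 1.0},
    {"dx": 0.006,"dy": 0,"dz": 0,"ax": 0,"ay": 0,"az": 0,"fingers": 1.0},
    {"dx": 0,"dy": 0,"dz": 0,"ax": 0,"ay": 0,"az": 0,"fingers": 1.0}
  ]
}}

```text
time_s: 9.35
tcp_pos: [0.5023, -0.1663, 0.0996]
tcp_rot: [-0.0, 0.707, 0.707, 0.0]
contact_force: [0.6, -0.5, -0.0]
grip_width: 0.002
grip_force: 0.2
```

Run:
```python
from h import *
s=grab("scene","pics/s5.png");w=grab("wrist","pics/w5.png")
cv2.imwrite("pics/m5.png",np.hstack([cv2.resize(cv2.imread("pics/s5.png")[60:270,170:370],(400,420)),cv2.copyMakeBorder(cv2.resize(cv2.imread("pics/w5.png"),(400,300)),0,120,0,0,0)]))
```

```text
(no output)
```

View pics/m5.png

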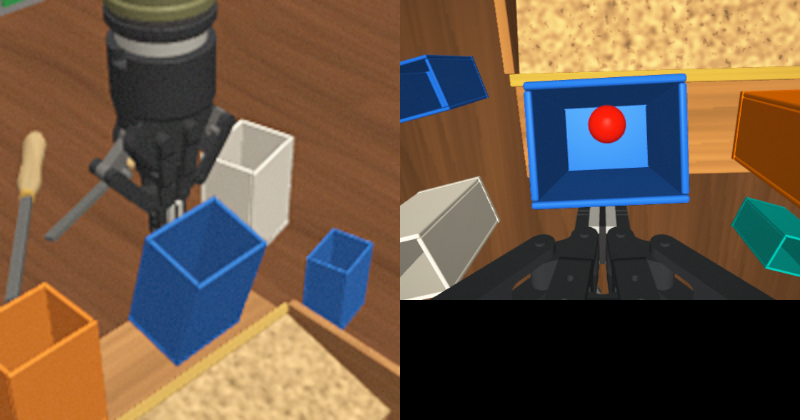

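The push works: the tub is leaning about 15° towards the stop and is square to it. I keep pushing along a slightly rising arc.

Request:
{"method": "servo_tool", "body": {
  "moves": [
    {"dx": 0.008,"dy": 0,"dz": -0.004,"ax": 0,"ay": 0,"az": 0,"fingers": 1.0},
    {"dx": 0.008,"dy": 0,"dz": -0.004,"ax": 0,"ay": 0,"az": 0,"fingers": 1.0},
    {"dx": 0.008,"dy": 0,"dz": -0.004,"ax": 0,"ay": 0,"az": 0,"fingers": 1.0},
    {"dx": 0.008,"dy": 0,"dz": -0.003,"ax": 0,"ay": 0,"az": 0,"fingers": 1.0},
    {"dx": 0.008,"dy": 0,"dz": -0.002,"ax": 0,"ay": 0,"az": 0,"fingers": 1.0},
    {"dx": 0.008,"dy": 0,"dz": -0.001,"ax": 0,"ay": 0,"az": 0,"fingers": 1.0},
    {"dx": 0.008,"dy": 0,"dz": 0,"ax": 0,"ay": 0,"az": 0,"fingers": 1.0},
    {"dx": 0.008,"dy": 0,"dz": 0,"ax": 0,"ay": 0,"az": 0,"fingers": 1.0},
    {"dx": 0,"dy": 0,"dz": 0,"ax": 0,"ay": 0,"az": 0,"fingers": 1.0},
    {"dx": 0,"dy": 0,"dz": 0,"ax": 0,"ay": 0,"az": 0,"fingers": 1.0}
  ]
}}

```text
time_s: 10.7
tcp_pos: [0.5025, -0.103, 0.1177]
tcp_rot: [0.0, 0.707, 0.707, -0.0]
contact_force: [-0.5, -0.1, 0.3]
grip_width: 0.002
grip_force: 0.0
```

Run:
```python
from h import *
s=grab("scene","pics/s6.png");w=grab("wrist","pics/w6.png")
cv2.imwrite("pics/m6.png",np.hstack([cv2.resize(cv2.imread("pics/s6.png")[60:380,150:450],(400,420)),cv2.copyMakeBorder(cv2.resize(cv2.imread("pics/w6.png"),(400,300)),0,120,0,0,0)]))
```

```text
(no output)
```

View pics/m6.png

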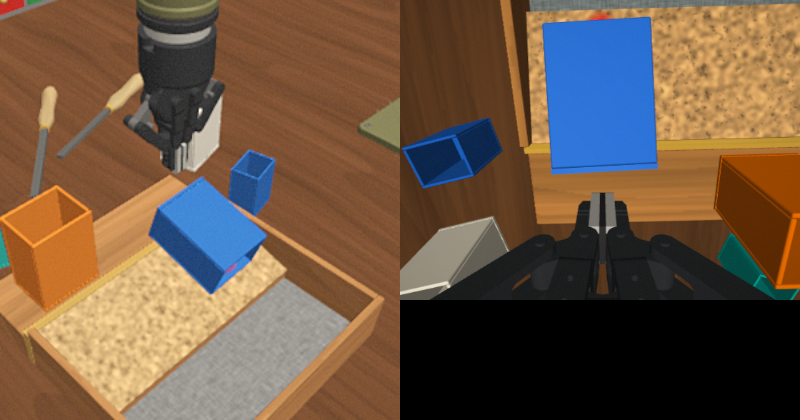

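The tub has fallen over the stop and no longer touches the fingers. The stone is just at its mouth. I retreat up and back, then look again.

Request:
{"method": "servo_tool", "body": {
  "moves": [
    {"dx": -0.02,"dy": 0,"dz": -0.02,"ax": 0,"ay": 0,"az": 0,"fingers": 1.0},
    {"dx": -0.03,"dy": 0,"dz": -0.03,"ax": 0,"ay": 0,"az": 0,"fingers": 1.0},
    {"dx": -0.03,"dy": 0,"dz": -0.03,"ax": 0,"ay": 0,"az": 0,"fingers": 1.0},
    {"dx": -0.03,"dy": 0,"dz": -0.03,"ax": 0,"ay": 0,"az": 0,"fingers": 1.0},
    {"dx": 0,"dy": 0,"dz": 0,"ax": 0,"ay": 0,"az": 0,"fingers": 1.0},
    {"dx": 0,"dy": 0,"dz": 0,"ax": 0,"ay": 0,"az": 0,"fingers": 1.0},
    {"dx": 0,"dy": 0,"dz": 0,"ax": 0,"ay": 0,"az": 0,"fingers": 1.0},
    {"dx": 0,"dy": 0,"dz": 0,"ax": 0,"ay": 0,"az": 0,"fingers": 1.0},
    {"dx": 0,"dy": 0,"dz": 0,"ax": 0,"ay": 0,"az": 0,"fingers": 1.0},
    {"dx": 0,"dy": 0,"dz": 0,"ax": 0,"ay": 0,"az": 0,"fingers": 1.0}
  ]
}}

```text
time_s: 12.05
tcp_pos: [0.5025, -0.2127, 0.2275]
tcp_rot: [-0.0, 0.707, 0.708, -0.0]
contact_force: [0.0, -0.0, -0.8]
grip_width: -0.001
grip_force: 0.0
```

Run:
```python
from h import *
s=grab("scene","pics/s7.png");w=grab("wrist","pics/w7.png")
cv2.imwrite("pics/m7.png",np.hstack([cv2.resize(cv2.imread("pics/s7.png")[60:380,150:450],(400,420)),cv2.copyMakeBorder(cv2.resize(cv2.imread("pics/w7.png"),(400,300)),0,120,0,0,0)]))
for im,z in((s,.021),(w,.021)):
    m=cv2.inRange(cv2.cvtColor(im["frame"],cv2.COLOR_RGB2HSV),(170,150,80),(180,255,255))|cv2.inRange(cv2.cvtColor(im["frame"],cv2.COLOR_RGB2HSV),(0,200,100),(4,255,255))
    for c in cv2.findContours(m,0,2)[0]:
        if cv2.contourArea(c)>40:
            (u,v),r=cv2.minEnclosingCircle(c);print(u,v,r,onz(im,u,v,z).round(3))
```

```text
388.27777099609375 325.72222900390625 9.611381530761719 [0.499 0.119 0.021]
151.0 59.0 19.849533081054688 [ 0.276 -0.868  0.021]
58.0 27.0 24.041728973388672 [ 0.366 -1.267  0.021]
180.5 22.5 19.144289016723633 [ 0.061 -1.035  0.021]
```

View pics/m7.png

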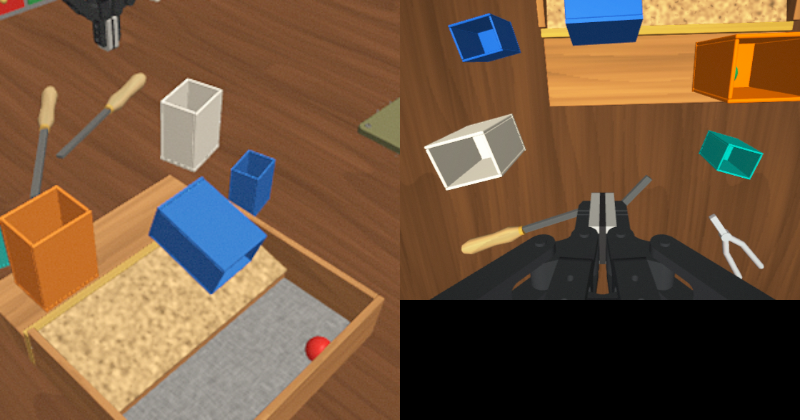

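The stone is in the tray at (318,348), about 0.22 m beyond the stop. The tub lies on its side over the stop and the orange tub stands. One check of how far the tub's underside lies from the stop.

Run:
```python
from h import *
w=get_image("wrist"); k=1.4
for n,u,v,z in [("low",205,43,.058),("low",205,43,.065),("up",204,20,.12),("up",204,20,.115),("stopnear",160,40,.055),("stopnear",270,35,.055)]: print(n,onz(w,u*k,v*k,z).round(3))
m=cv2.inRange(cv2.cvtColor(w["frame"],cv2.COLOR_RGB2HSV),(100,120,50),(125,255,255))[:70,200:360]
a=w["frame"][:70,290]; print([tuple(map(int,a[i])) for i in range(0,70,5)])
```

```text
low [ 0.505 -0.106  0.058]
low [ 0.505 -0.107  0.065]
up [ 0.504 -0.09   0.12 ]
up [ 0.504 -0.089  0.115]
stopnear [ 0.451 -0.103  0.055]
stopnear [ 0.583 -0.097  0.055]
[(56, 144, 245), (59, 145, 245), (59, 145, 246), (58, 146, 246), (59, 147, 246), (63, 151, 247), (18, 48, 92), (16, 48, 92), (23, 50, 94), (17, 49, 92), (21, 49, 94), (19, 51, 93), (64, 64, 90), (211, 142, 69)]
```

The underside centre is at about y = -0.098, level with the stop (allowed -0.03 to 0.09 m), and the tub is at rest.

```bash
python3 -c "from bench import finish_job; print(finish_job())"
```

```text
the job is handed in; nothing more can be done
None
```

The blue tub was tipped over the stop and lies on its side on the ramp, its red stone is in the tray, the orange tub was left standing, and the job is handed in; no verdict came back.

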